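# Release the canister carousel's brake and hold the marked canister to the front

## Task

The survey kit's canister carousel is braked: first push its red captive screw-knob down and, keeping it pushed, turn it clockwise as far as it goes, so that it stays down and the brake is off. Then take the carousel by the black handle in its middle, turn it until the yellow canister with the red dot stands straight behind the yellow upright tab that marks the front of the base, and hold it still there: finish with the gripper still holding the handle. Leave everything else on the table where it is.

Things in the scene. Friction and masses are not known exactly. Their poses are not given: they have to be found in the camera images.
- base: Black fixed base of the carousel: a round plate 244 mm across, 12 mm thick, with a side plate reaching to y = +225 mm (x -75 to +75). Origin: on the table, on the carousel's vertical axis; z up, its -x points to the front (to the yellow tab), its +y to the red knob's post 180 mm away. It stands turned about the vertical differently each time.
- front_mark (a point): The front: middle of the top edge of the upright yellow tab (30 mm wide, 10 mm thick, just outside the disc) fixed on the base's edge, 140 mm from the carousel's axis, 60 mm above the table.
- jar_mark (a point): Centre of the top of the yellow canister's lid (45 mm diameter, red dot on it), 78 mm from the carousel's axis, lid top 93 mm above the table. Six canisters of this size are fixed on the carousel's disc (224 mm across, top 45 mm above the table); only this one is yellow.
- handle: Black upright bar (white line on top) above the carousel's middle, fixed to the carousel: 56 mm long (its x), 14 mm thick (its y), 36 mm high. Origin: centre of its underside, on the carousel's axis, 107 mm above the table; its top is at 143 mm, above all canisters. Its own -x points to the yellow canister. With the brake off the carousel turns freely and without end either way (friction 0.02 N m) and stays where it is left.
- carousel (a joint): Angle of the carousel on its base, rad, counter-clockwise from above; 0 (or any whole turn) = yellow canister exactly at the front. Starts between 0.8 and 5.48. With the brake on (knob up) it resists with about 2.4 N m.
- knob_grip (a point): Point on the axis of the red knob, in its grip bar. The bar is 46 mm long (this point's x), 14 mm thick (y), 32 mm high; it stands on a round flange 52 mm across. When the knob is up this point is 88 mm above the table, the bar's top 100 mm, the flange's top 68 mm; all go down with the knob. Fingertips on the flange can push it down.
- brake (a joint): How far the red knob is pushed down, m: about 0 up, 0.010 at its stop. A spring pushes it up (about 6 N at the top, 11 N at the stop). The knob can be turned only while pushed down more than 5 mm (best 8 mm); once turned it stays caught at about 5 mm when let go, and the brake is off.
- knob (a joint): Turn of the red knob, rad, clockwise from above positive: 0 at the start (bar along the base's x), stop at 1.3. It is caught and counts as turned beyond 1.0.

How it is judged:
By the outcome, as a careful person would: the job done as asked, in the order asked, and still so for the second after the job is handed in, while the arm keeps its last pose, push and grip.
It also fails if it takes over 67 s, if anything falls off the work surface, if the arm or the gripper's body presses on something with over 40 N, if the wrist force passes 120 N, or if a joint passes its speed limit or range.

## Robot

A 7-joint arm with a two-finger parallel gripper is mounted at the origin on the work surface. World frame = base frame: x ahead of the robot, y to its left, z up, the work surface at z = 0. Lengths are in m, angles in rad, forces in N, time in s.
With the tool pointing down it reaches from about 0.425 to 0.875 m from the base axis. Payload 4.7 kg.
Tool frame: the origin (TCP) lies at the very end of the fingers, on their centre line; the grasp point (between the pads) lies 19 mm behind it; x points along the fingers, z is the direction in which the jaws open and shut, and the axes are right-handed (so a half turn about x gives the same grasp; the last joint's range is limited). The gripper opens to 87 mm and grips with 3 to 60 N. Pads are 19 mm wide; open, the fingers measure 117 mm over their backs; the gripper's body (75 mm by 190 mm) begins 51 mm behind the grasp point.
Start: joints at [1.224, 0.321, -0.07, 1.45, 0.023, 1.371, -0.057], TCP at [0.229, -0.608, 0.223] pointing down, gripper open.
Joint ranges: [-2.86, 2.86], [-0.3, 2.09], [-1.38, 1.24], [0.06, 2.45], [-1.56, 4.7], [0.09, 2.05], [-2.69, 2.69]. Speed limits (rad/s): [2.57, 2.57, 3.14, 3.14, 3.14, 3.14, 3.14].

## Interface

Orientations are given as a rotation vector (axis times angle).
In Python, from bench import * gives the robot as it stands.
- The arm moves only by the shell command python3 -m handwheel 'ROWS' [OPENING] [FORCE]. ROWS is JSON, a list of rows, each an object with "xyz": the shift along the world's x, y, z in cm, a list of three; "angular": the turn, a rotation vector about the world's x, y, z in degrees, a list of three. A call has 1 to 5 rows; each row shifts and turns the pose as measured when the row begins; what a row does not reach is not made up. A row lasts 1/12 s, in which the tool goes at most 41.7 mm and 7.16 degrees, less where a joint would pass 70% of its speed; a pose out of reach is approached as far as the arm can. A call with a gripper value outside its range is refused whole. OPENING is the finger opening in cm, from 0 to 8.7, set as the call begins (- or left out, the last holds). The fingers move at their own pace and stop on an object; FORCE is the grip in N (left out, the last holds). Time passes only in rows, so rows that do not move let the fingers close. It gives the time, the measured TCP pose, the force and the opening at its end, in the units of the state.
- get_state(): the state, without advancing time (a new reading comes with each control period).
- get_image(name): name is "side" or "top"; returns a dict with "pixels" (384x512x3 uint8, blue, green, red), "K" (3x3 intrinsics, pixels), "dist" ([k1, k2, p1, p2, k3] as OpenCV has them; the pictures are not rectified), "cam_to_world" (4x4, takes a point from camera to world coordinates). Camera axes: x right, y down, z forward; pixel columns grow to the right and rows downward; lengths in m; the calibration is good to about 2 mm. A picture is of the moment at which its call begins. There is no depth.
- close_job(): hands the job in, once; it reports no verdict.
The state is a dict: "time": time; "joint_positions": joint angles; "qd": joint speeds; "joint_torque": joint torques, N m; "position": TCP position; "tool_rot": TCP orientation; "ft_force": force on the tool from outside, world axes, zero at the start; "torque": the same for the moment, N m; "grip_width": opening from 0.0 (shut) to 1.0 (fully open).
Only numpy, scipy, OpenCV 4.12 (cv2) and the standard library are available. Lean on these libraries where they do the work, as an engineer would, in place of code of your own. Each camera call takes 0.05 s, during which the arm holds its last target.

## Working session

There is one attempt and no reset: what is moved stays moved. The work goes in short steps, Python scripts to look and compute and a shell command to move; the robot and the scene stay as the last step left them, time stands still between calls to the robot, and variables do not carry over. Pictures are saved under pics/ and viewed, and the job is handed in when it is done.

```bash
mkdir -p pics; ls
python3 - <<'E'
from bench import *
import cv2
s=get_state(); print(s)
for n in("side","top"):
    d=get_image(n); cv2.imwrite(f"pics/{n}0.png",d["pixels"]); print(n,d["K"],d["dist"],d["cam_to_world"])
E
```

```text
pics
{'time': 0.0, 'joint_positions': array([ 1.22411561,  0.32177046, -0.07007181,  1.45168888,  0.02257798,
        1.3708061 , -0.05688461]), 'qd': array([-0.00112071, -0.00066777, -0.00050443,  0.00084952,  0.00027454,
       -0.00013792,  0.00044278]), 'joint_torque': array([-5.16740620e-04, -4.91288245e+01, -4.03890945e-01, -3.12530172e+01,
       -6.39386172e-02,  4.36903350e-02,  1.60134718e-04]), 'position': array([ 0.22920676, -0.60764461,  0.22148857]), 'tool_rot': array([ 0.94048538,  1.36020206, -0.93882741]), 'ft_force': array([-0.13742125, -0.86407971, -0.21050478]), 'torque': array([ 0.04683463, -0.10360784, -0.00433589]), 'grip_width': 0.9971452054875771}
side [[384.13301428   0.         253.40795889]
 [  0.         384.13301428 192.79976953]
 [  0.           0.           1.        ]] [0.03881131 0.         0.         0.         0.        ] [[ 0.89550915 -0.27912625  0.34662933  0.28547535]
 [-0.44495701 -0.54622577  0.7096835  -0.44442833]
 [-0.00875342 -0.78976322 -0.61334936  0.48649786]
 [ 0.          0.          0.          1.        ]]
top [[480.629176     0.         253.1386375 ]
 [  0.         480.629176   191.51904032]
 [  0.           0.           1.        ]] [-0.06165858  0.          0.          0.          0.        ] [[ 0.09474304 -0.97480264  0.20194944  0.40635561]
 [-0.99549536 -0.09204521  0.02273018 -0.00207486]
 [-0.00356896 -0.20319326 -0.97913215  0.73879624]
 [ 0.          0.          0.          1.        ]]
```

View pics/side0.png

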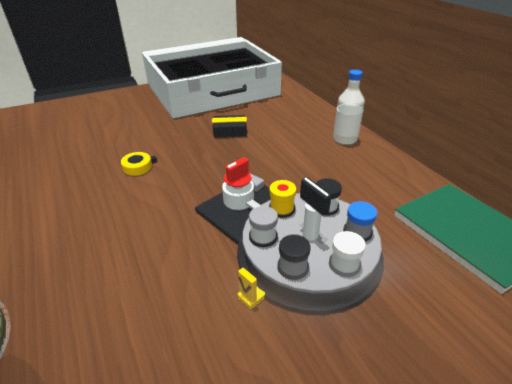

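View pics/top0.png

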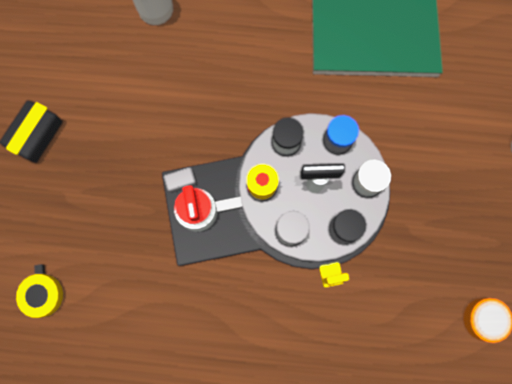

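```bash
cat > h.py <<'E'
from bench import *
import cv2, numpy as np
def ray(d,uv):
    p=cv2.undistortPoints(np.array([[uv]],float),d["K"],np.array(d["dist"]))[0,0]
    M=d["cam_to_world"]; return M[:3,3],M[:3,:3]@np.array([p[0],p[1],1])
def onz(d,uv,z):
    o,r=ray(d,uv); return o+r*(z-o[2])/r[2]
def proj(d,P):
    M=np.linalg.inv(d["cam_to_world"]); q=cv2.projectPoints(np.atleast_2d(P).astype(float),cv2.Rodrigues(M[:3,:3])[0],M[:3,3],d["K"],np.array(d["dist"]))[0]
    return q[:,0]
def blobs(d,lo,hi,amin=15):
    hsv=cv2.cvtColor(d["pixels"],cv2.COLOR_BGR2HSV)
    m=cv2.inRange(hsv,lo,hi)
    if lo[0]==0 and hi[0]<10: m|=cv2.inRange(hsv,(172,lo[1],lo[2]),(180,255,255))
    n,l,st,c=cv2.connectedComponentsWithStats(m)
    return [(c[i].round(1),st[i],l==i) for i in range(1,n) if st[i][4]>=amin]
RED=((0,170,90),(6,255,255)); YEL=((22,150,120),(34,255,255))
def crop(d,x0,y0,x1,y1,f,name): cv2.imwrite(name,cv2.resize(d["pixels"][y0:y1,x0:x1],None,fx=f,fy=f,interpolation=cv2.INTER_CUBIC))
E
python3 - <<'E'
from h import *
for n in("side","top"):
    d=get_image(n)
    for nm,c in(("R",RED),("Y",YEL)):
        for b in blobs(d,*c): print(n,nm,b[0],b[1])
    if n=="top": crop(d,160,100,400,290,3,"pics/top1.png")
    else: crop(d,190,140,390,310,4,"pics/side1.png") if 0 else crop(d,190,140,390,290,4,"pics/side1.png")
E
```

```text
side R [237.8 173.4] [224 157  27  30 551]
side R [282.4 187. ] [278 185  10   5  45]
side Y [228.9 119.3] [212 116  35   7 180]
side Y [136.1 164. ] [121 152  31  24 505]
side Y [282.1 196.6] [269 180  27  34 664]
side Y [249.6 288.8] [238 267  27  41 585]
top R [262.1 178.8] [257 173  11  12 104]
top R [192.3 204.1] [175 186  35  37 865]
top Y [ 25.9 127.8] [  6 102  42  53 791]
top Y [262.  181.5] [247 165  31  34 704]
top Y [332.4 274.7] [319 262  30  26 518]
top Y [ 39.2 295.5] [  16  274   46   44 1216]
```

View pics/top1.png

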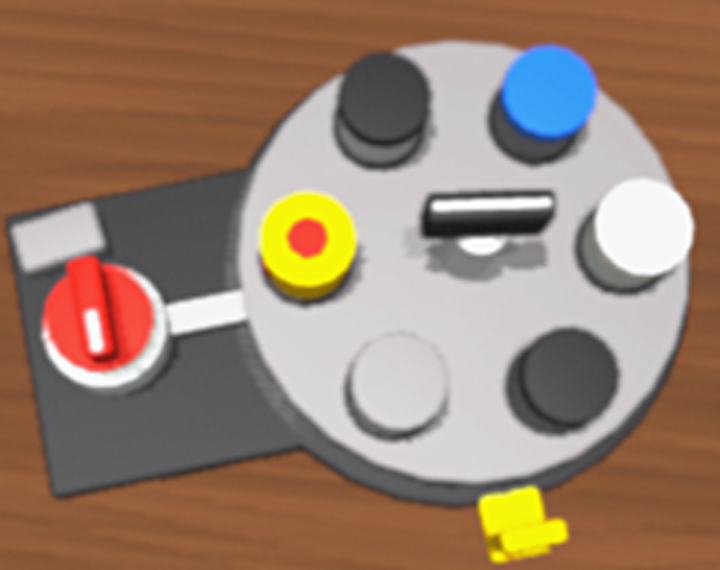

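View pics/side1.png

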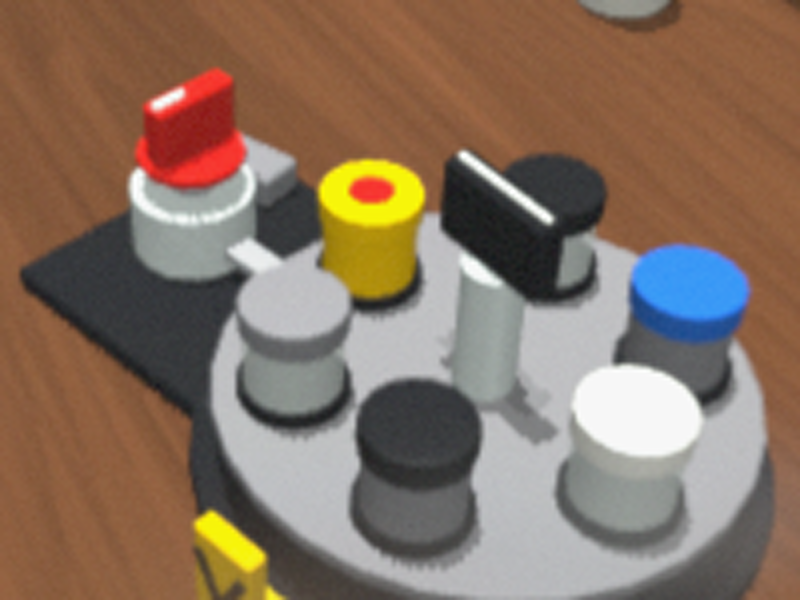

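Run:
```python
from h import *
T=get_image("top");S=get_image("side")
ct=lambda x,y:(x/3+160-.33,y/3+100-.33)
cs=lambda x,y:(x/4+190-.4,y/4+140-.4)
h1=onz(T,ct(432,204),.143);h2=onz(T,ct(550,199),.143)
H=(h1+h2)/2;print("handle T",h1,h2,H,np.linalg.norm(h1-h2))
g1=onz(S,cs(464,155),.143);g2=onz(S,cs(553,218),.143);print("handle S",g1,g2,(g1+g2)/2,np.linalg.norm(g1-g2))
for n,d,uv in(("T",T,(262.1,178.8)),("S",S,(282.4,187))):
    j=onz(d,uv,.093);print("jar",n,j,np.linalg.norm((j-H)[:2]),np.degrees(np.arctan2(*(j-H)[1::-1])))
# knob: top face ends
k1=onz(T,ct(82,258),.100);k2=onz(T,ct(103,358),.100);print("knob T",k1,k2,(k1+k2)/2,np.linalg.norm(k1-k2),np.degrees(np.arctan2(*(k1-k2)[1::-1])))
m1=onz(S,cs(148,105),.1);m2=onz(S,cs(226,73),.1);print("knob S",m1,m2,(m1+m2)/2,np.linalg.norm(m1-m2),np.degrees(np.arctan2(*(m1-m2)[1::-1])))
f=onz(T,ct(99,320),.068);print("flange T",f)
t1=onz(T,ct(503,545),.06);t2=onz(T,ct(566,528),.06);t=(t1+t2)/2;print("tab",t1,t2,t,np.linalg.norm(t1-t2),np.linalg.norm((t-H)[:2]),np.degrees(np.arctan2(*(t-H)[1::-1])))
b=next(b for b in blobs(S,*YEL) if abs(b[0][0]-249)<5);print(b[1])
crop(S,215,255,285,315,8,"pics/tabS.png");crop(T,310,250,360,295,10,"pics/tabT.png")
crop(T,165,170,235,230,8,"pics/knobT.png")
```

```text
handle T [ 0.56635199 -0.04967405  0.143     ] [ 0.57333869 -0.09980089  0.143     ] [ 0.56984534 -0.07473747  0.143     ] 0.05061140103134432
handle S [ 0.56662731 -0.05103569  0.143     ] [ 0.57406818 -0.09869469  0.143     ] [ 0.57034774 -0.07486519  0.143     ] 0.04823635598736446
jar T [0.55855954 0.00230456 0.093     ] 0.07786425765874345 98.33391479358791
jar S [0.55893238 0.00283439 0.093     ] 0.0783357247893725 98.00792698549068
knob T [0.53774099 0.10327933 0.1       ] [0.49309542 0.08828398 0.1       ] [0.51541821 0.09578165 0.1       ] 0.047096577517003156 18.565935022230036
knob S [0.49609974 0.09579414 0.1       ] [0.53891739 0.10376142 0.1       ] [0.51750856 0.09977778 0.1       ] 0.043552604570083524 -169.4592542029923
flange T [0.51527715 0.09685637 0.068     ]
tab [ 0.42889482 -0.1012991   0.06      ] [ 0.43935965 -0.13006705  0.06      ] [ 0.43412723 -0.11568307  0.06      ] 0.03061221782314269 0.14176017187809625 -163.21164972307335
[238 267  27  41 581]
```

View pics/tabS.png

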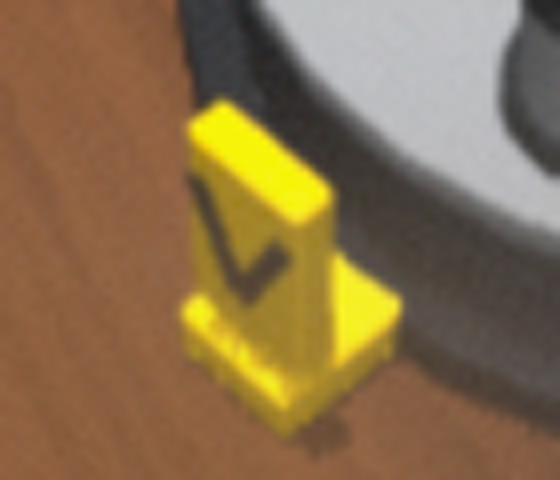

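View pics/tabT.png

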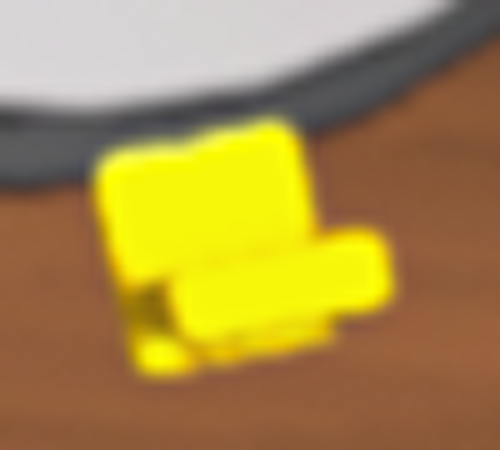

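View pics/knobT.png

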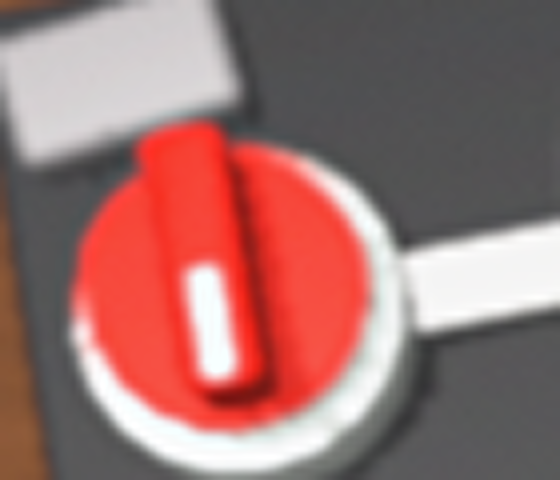

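Run:
```python
from h import *
T=get_image("top");S=get_image("side")
A=np.array([.5700,-.0748])
ang=lambda v:np.degrees(np.arctan2(v[1],v[0]))
t=onz(T,(310+283/10-.45,250+285/10-.45),.06)[:2];u=onz(S,(215+262/8-.44,255+162/8-.44),.06)[:2]
for p in(t,u):print("tab",p,np.linalg.norm(p-A),ang(p-A))
k1=onz(T,(165+178/8-.44,170+130/8-.44),.1);k2=onz(T,(165+215/8-.44,170+387/8-.44),.1);k=(k1+k2)[:2]/2
print("knob",k1,k2,k,np.linalg.norm(k1-k2),ang(k1-k2),np.linalg.norm(k-A),ang(k-A)-90)
m=np.array([.5175,.0998]);print(np.linalg.norm(m-A),ang(m-A)-90)
# flange circle
f=onz(T,(165+222/8-.44,170+287/8-.44),.068)[:2];print("fl",f,np.linalg.norm(f-A),ang(f-A)-90)
# disc top outline center: 
hsv=cv2.cvtColor(T["pixels"],cv2.COLOR_BGR2HSV)
from scipy.spatial.transform import Rotation as R
s=get_state();print(R.from_rotvec(s["tool_rot"]).as_matrix().round(3))
```

```text
tab [ 0.43474887 -0.11563748] 0.14128186895618922 -163.19892987663934
tab [ 0.43443275 -0.11681489] 0.1419286126270559 -162.78079024686886
knob [0.53752222 0.10351845 0.1       ] [0.49420658 0.09190139 0.1       ] [0.5158644  0.09770992] 0.04484641144472599 15.013166478375839 0.18080468767156307 17.422457880940144
0.1823222696216784 16.735364499981202
fl [0.51651836 0.09752169] 0.18043018411541878 17.242215732196826
[[-0.     0.936  0.353]
 [ 0.     0.353 -0.936]
 [-1.    -0.    -0.   ]]
```

```bash
python3 -m handwheel '[{"xyz":[2.5,2.5,1],"angular":[0,0,7]},{"xyz":[2.5,2.5,1],"angular":[0,0,7]},{"xyz":[2.5,2.5,1],"angular":[0,0,7]},{"xyz":[2.5,2.5,0],"angular":[0,0,7]},{"xyz":[2.5,2.5,0],"angular":[0,0,7]}]' 8.7 10
```

```text
time: 0.82
position: [0.3462, -0.4859, 0.2518]
tool_rot: [0.462, 1.524, -0.474]
ft_force: [1.6, -0.8, -0.2]
grip_width: 0.999
```

```bash
python3 -m handwheel '[{"xyz":[2.5,3,0],"angular":[0,0,7]},{"xyz":[2.5,3,0],"angular":[0,0,7]},{"xyz":[2.5,3,0],"angular":[0,0,7]},{"xyz":[2.5,3,0],"angular":[0,0,7]},{"xyz":[2,3,0],"angular":[0,0,7]}]'
python3 -m handwheel '[{"xyz":[1,3,0],"angular":[0,0,7]},{"xyz":[1,3,0],"angular":[0,0,7]},{"xyz":[1,3,0],"angular":[0,0,7]},{"xyz":[0,3,0],"angular":[0,0,7]},{"xyz":[0,3,0],"angular":[0,0,7]}]'
python3 -m handwheel '[{"xyz":[0,3,0],"angular":[0,0,7]},{"xyz":[0,3,0],"angular":[0,0,7]},{"xyz":[0,3,0],"angular":[0,0,7]},{"xyz":[0,3,0],"angular":[0,0,7]},{"xyz":[0,3,0],"angular":[0,0,7]}]'
cat > st.py <<'E'
from h import *
from scipy.spatial.transform import Rotation as R
s=get_state();M=R.from_rotvec(s["tool_rot"]).as_matrix()
print("t",round(float(s["time"]),2),"p",s["position"].round(4),"jaw",np.degrees(np.arctan2(M[1,2],M[0,2])).round(1),"x",M[:,0].round(3),"F",s["ft_force"].round(1),"T",s["torque"].round(2),"g",round(s["grip_width"]*87,1),"q",s["joint_positions"].round(2))
E
python3 st.py
```

```text
time: 1.23
position: [0.4713, -0.3293, 0.2537]
tool_rot: [-0.032, 1.568, 0.014]
ft_force: [0.3, -0.3, 0.1]
grip_width: 1.004
time: 1.65
position: [0.5069, -0.1686, 0.2541]
tool_rot: [-0.519, 1.5, 0.504]
ft_force: [0.4, 0.2, 0.2]
grip_width: 1.006
time: 2.07
position: [0.5062, -0.0105, 0.255]
tool_rot: [-0.997, 1.32, 0.982]
ft_force: [0.4, 1.0, -0.2]
grip_width: 1.001
t 2.07 p [ 0.5062 -0.0105  0.255 ] jaw 73.3 x [ 0.016  0.    -1.   ] F [ 0.4  1.  -0.2] T [ 0.08 -0.17  0.  ] g 87.1 q [ 0.7   0.02 -0.73  1.74  0.01  1.37  1.24]
```

```bash
python3 -m handwheel '[{"xyz":[0.3,2.5,-1],"angular":[0,0,7]},{"xyz":[0.3,2.5,-2],"angular":[0,0,7]},{"xyz":[0.3,2.5,-2],"angular":[0,0,7]},{"xyz":[0.2,2,-2],"angular":[0,0,7]},{"xyz":[0,0.8,-2],"angular":[0,0.9,5]}]'
python3 -m handwheel '[{"xyz":[0,0,0],"angular":[0,0,0]},{"xyz":[0,0,0],"angular":[0,0,0]}]'
python3 st.py
python3 - <<'E'
from h import *
d=get_image("side");cv2.imwrite("pics/a_side.png",d["pixels"])
d=get_image("top");cv2.imwrite("pics/a_top.png",d["pixels"])
E
```

```text
time: 2.48
position: [0.5197, 0.1045, 0.1697]
tool_rot: [-1.431, 1.03, 1.423]
ft_force: [0.6, -0.7, -0.1]
grip_width: 0.995
time: 2.65
position: [0.5171, 0.1073, 0.1663]
tool_rot: [-1.431, 1.029, 1.434]
ft_force: [1.4, -0.1, 0.0]
grip_width: 1.003
t 2.65 p [0.5171 0.1073 0.1663] jaw 107.9 x [ 0.007  0.013 -1.   ] F [ 1.4 -0.1  0. ] T [ 0.06 -0.09 -0.01] g 87.3 q [ 0.55  0.17 -0.86  1.81  0.12  1.21  1.53]
```

View pics/a_side.png

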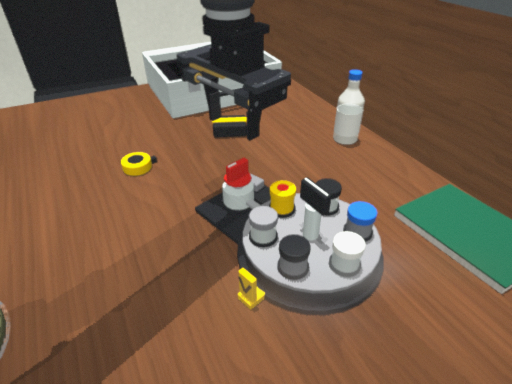

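```bash
python3 -m handwheel '[{"xyz":[0,-0.9,0],"angular":[-0.7,0.4,-0.9]},{"xyz":[0,0,-2],"angular":[0,0,0]},{"xyz":[0,0,-2],"angular":[0,0,0]},{"xyz":[0,0,0],"angular":[0,0,0]},{"xyz":[0,0,0],"angular":[0,0,0]}]'
python3 st.py
```

```text
time: 3.17
position: [0.5228, 0.0884, 0.1327]
tool_rot: [-1.422, 1.065, 1.396]
ft_force: [-0.2, 1.0, 0.6]
grip_width: 0.999
t 3.17 p [0.5228 0.0884 0.1327] jaw 105.8 x [ 0.012 -0.008 -1.   ] F [-0.2  1.   0.6] T [ 0.11 -0.13  0.02] g 86.9 q [ 0.54  0.21 -0.84  1.85  0.18  1.15  1.48]
```

```bash
python3 -m handwheel '[{"xyz":[0,0,0],"angular":[0,0,0]}]'; python3 st.py
python3 -m handwheel '[{"xyz":[0,0,0],"angular":[0,0,0]}]'; python3 st.py
```

```text
time: 3.25
position: [0.5234, 0.0872, 0.1337]
tool_rot: [-1.421, 1.067, 1.393]
ft_force: [-1.0, 0.1, 0.3]
grip_width: 1.0
t 3.25 p [0.5234 0.0872 0.1337] jaw 105.6 x [ 0.013 -0.009 -1.   ] F [-1.   0.1  0.3] T [ 0.15 -0.11 -0.02] g 87.0 q [ 0.54  0.21 -0.84  1.85  0.18  1.15  1.48]
time: 3.33
position: [0.5242, 0.0866, 0.135]
tool_rot: [-1.421, 1.067, 1.391]
ft_force: [-0.2, -1.2, -0.5]
grip_width: 0.998
t 3.33 p [0.5242 0.0866 0.135 ] jaw 105.5 x [ 0.014 -0.009 -1.   ] F [-0.2 -1.2 -0.5] T [ 0.07 -0.12 -0.01] g 86.8 q [ 0.54  0.2  -0.84  1.84  0.18  1.15  1.48]
```

```bash
python3 -m handwheel '[{"xyz":[-0.7,1.0,-1],"angular":[0.4,0.8,1.5]},{"xyz":[0,0,-1],"angular":[0,0,0]}]'; python3 st.py
python3 -m handwheel '[{"xyz":[0,0,0],"angular":[0,0,0]}]'; python3 st.py
```

```text
time: 3.5
position: [0.5196, 0.0971, 0.1179]
tool_rot: [-1.43, 1.051, 1.418]
ft_force: [-0.4, 0.5, -0.1]
grip_width: 1.005
t 3.5 p [0.5196 0.0971 0.1179] jaw 107.0 x [ 0.007 -0.002 -1.   ] F [-0.4  0.5 -0.1] T [ 0.16 -0.13  0.02] g 87.4 q [ 0.53  0.23 -0.84  1.86  0.19  1.13  1.48]
time: 3.58
position: [0.5186, 0.097, 0.1163]
tool_rot: [-1.429, 1.052, 1.42]
ft_force: [-0.1, -0.2, -0.2]
grip_width: 0.999
t 3.58 p [0.5186 0.097  0.1163] jaw 107.1 x [ 0.005 -0.002 -1.   ] F [-0.1 -0.2 -0.2] T [ 0.13 -0.09  0.01] g 86.9 q [ 0.52  0.23 -0.84  1.86  0.19  1.13  1.48]
```

```bash
python3 -m handwheel '[{"xyz":[-0.1,0,-1.5],"angular":[0,0.2,0]},{"xyz":[0,0,-1.5],"angular":[0,0,0]},{"xyz":[0,0,-0.7],"angular":[0,0,0]}]'; python3 st.py
python3 -m handwheel '[{"xyz":[0,0,0],"angular":[0,0,0]}]'; python3 st.py
```

```text
time: 3.83
position: [0.5184, 0.0985, 0.0792]
tool_rot: [-1.43, 1.051, 1.423]
ft_force: [-1.3, 0.7, 0.6]
grip_width: 1.002
t 3.83 p [0.5184 0.0985 0.0792] jaw 107.2 x [ 0.004 -0.002 -1.   ] F [-1.3  0.7  0.6] T [ 0.08 -0.1   0.01] g 87.2 q [ 0.5   0.28 -0.83  1.9   0.24  1.06  1.44]
time: 3.92
position: [0.5171, 0.0986, 0.0776]
tool_rot: [-1.429, 1.053, 1.426]
ft_force: [0.6, -0.1, 0.2]
grip_width: 1.0
t 3.92 p [0.5171 0.0986 0.0776] jaw 107.2 x [ 0.001 -0.002 -1.   ] F [ 0.6 -0.1  0.2] T [ 0.06 -0.09  0.03] g 87.0 q [ 0.5   0.28 -0.83  1.9   0.24  1.06  1.44]
```

Now close on the bar, nearly down on the flange.

```bash
python3 -m handwheel '[{"xyz":[0,-0.1,-0.4],"angular":[0,0,0]},{"xyz":[0,0,0],"angular":[0,0,0]},{"xyz":[0,0,0],"angular":[0,0,0]},{"xyz":[0,0,0],"angular":[0,0,0]}]' 0.5 15; python3 st.py
python3 -m handwheel '[{"xyz":[0,0,0],"angular":[0,0,0]},{"xyz":[0,0,0],"angular":[0,0,0]},{"xyz":[0,0,0],"angular":[0,0,0]}]'; python3 st.py
```

```text
time: 4.25
position: [0.5175, 0.098, 0.0741]
tool_rot: [-1.429, 1.052, 1.426]
ft_force: [0.2, 0.1, -0.3]
grip_width: 0.779
t 4.25 p [0.5175 0.098  0.0741] jaw 107.3 x [ 0.001 -0.001 -1.   ] F [ 0.2  0.1 -0.3] T [ 0.18 -0.19  0.  ] g 67.8 q [ 0.5   0.28 -0.83  1.9   0.24  1.05  1.44]
time: 4.5
position: [0.5186, 0.0981, 0.0755]
tool_rot: [-1.431, 1.05, 1.424]
ft_force: [0.1, -0.3, 0.6]
grip_width: 0.556
t 4.5 p [0.5186 0.0981 0.0755] jaw 107.2 x [ 0.004 -0.002 -1.   ] F [ 0.1 -0.3  0.6] T [ 0.14 -0.1  -0.02] g 48.3 q [ 0.5   0.28 -0.83  1.9   0.24  1.05  1.44]
```

```bash
python3 -m handwheel '[{"xyz":[-0.1,0,-0.2],"angular":[0,0.2,0]},{"xyz":[0,0,0],"angular":[0,0,0]},{"xyz":[0,0,-0.1],"angular":[0,0,0]},{"xyz":[0,0,-0.1],"angular":[0,0,0]}]'; python3 st.py
python3 -m handwheel '[{"xyz":[0,0,0],"angular":[0,0,0]},{"xyz":[0,0,0],"angular":[0,0,0]},{"xyz":[0,0,0],"angular":[0,0,0]}]'; python3 st.py
```

```text
time: 4.83
position: [0.5181, 0.098, 0.0719]
tool_rot: [-1.429, 1.052, 1.425]
ft_force: [-0.8, 0.5, 0.9]
grip_width: 0.248
t 4.83 p [0.5181 0.098  0.0719] jaw 107.2 x [ 0.001 -0.002 -1.   ] F [-0.8  0.5  0.9] T [ 0.14 -0.08  0.02] g 21.6 q [ 0.5   0.29 -0.82  1.91  0.25  1.05  1.44]
time: 5.08
position: [0.5181, 0.0974, 0.0716]
tool_rot: [-1.429, 1.053, 1.425]
ft_force: [-0.8, 0.2, 1.7]
grip_width: 0.159
t 5.08 p [0.5181 0.0974 0.0716] jaw 107.2 x [ 0.001 -0.002 -1.   ] F [-0.8  0.2  1.7] T [ 0.24 -0.02 -0.07] g 13.9 q [ 0.5   0.29 -0.82  1.91  0.25  1.05  1.44]
```

```bash
python3 -m handwheel '[{"xyz":[0,0,-0.3],"angular":[0,0,0]},{"xyz":[0,0,-0.4],"angular":[0,0,0]},{"xyz":[0,0,-0.4],"angular":[0,0,0]}]'; python3 st.py
python3 -m handwheel '[{"xyz":[0,0,-0.3],"angular":[0,0,0]}]'; python3 st.py
```

```text
time: 5.33
position: [0.5181, 0.0975, 0.0625]
tool_rot: [-1.429, 1.055, 1.424]
ft_force: [-3.1, -1.1, 9.1]
grip_width: 0.163
t 5.33 p [0.5181 0.0975 0.0625] jaw 107.1 x [ 0.001 -0.004 -1.   ] F [-3.1 -1.1  9.1] T [-0.1   0.63 -0.08] g 14.1 q [ 0.49  0.3  -0.82  1.91  0.26  1.03  1.43]
time: 5.42
position: [0.5183, 0.0975, 0.0605]
tool_rot: [-1.429, 1.056, 1.424]
ft_force: [-6.0, -2.4, 19.8]
grip_width: 0.163
t 5.42 p [0.5183 0.0975 0.0605] jaw 107.1 x [ 0.001 -0.004 -1.   ] F [-6.  -2.4 19.8] T [-0.19  1.2  -0.  ] g 14.2 q [ 0.49  0.31 -0.82  1.91  0.26  1.03  1.42]
```

```bash
python3 -m handwheel '[{"xyz":[0,0,-0.2],"angular":[0,0,-4]},{"xyz":[0,0,-0.2],"angular":[0,0,-5]}]'; python3 st.py
```

```text
time: 5.58
position: [0.5185, 0.0973, 0.0603]
tool_rot: [-1.315, 1.148, 1.308]
ft_force: [-8.1, -2.2, 20.0]
grip_width: 0.16
t 5.58 p [0.5185 0.0973 0.0603] jaw 97.9 x [-0.001 -0.008 -1.   ] F [-8.1 -2.2 20. ] T [-0.45  1.55 -0.03] g 13.9 q [ 0.46  0.3  -0.79  1.91  0.26  1.03  1.27]
```

```bash
python3 -m handwheel '[{"xyz":[-0.1,0,-0.2],"angular":[0.3,0,-6]},{"xyz":[-0.05,0,-0.2],"angular":[0.2,0,-6]},{"xyz":[-0.05,0,-0.2],"angular":[0,0,-6]}]'; python3 st.py
```

```text
time: 5.83
position: [0.5184, 0.0967, 0.0604]
tool_rot: [-1.07, 1.295, 1.066]
ft_force: [-5.8, -2.8, 15.7]
grip_width: 0.159
t 5.83 p [0.5184 0.0967 0.0604] jaw 79.1 x [ 0.    -0.003 -1.   ] F [-5.8 -2.8 15.7] T [-0.36  1.1   0.09] g 13.9 q [ 0.42  0.29 -0.74  1.92  0.23  1.02  0.96]
```

```bash
python3 -m handwheel '[{"xyz":[-0.05,0,-0.2],"angular":[0,0,-6]},{"xyz":[-0.05,0,-0.2],"angular":[0,0,-6]},{"xyz":[-0.05,0,-0.2],"angular":[0,0,-6]},{"xyz":[-0.05,0,-0.2],"angular":[0,0,-6]}]'; python3 st.py
python3 -m handwheel '[{"xyz":[-0.05,0,-0.2],"angular":[0,0,-6]},{"xyz":[-0.05,0,-0.2],"angular":[0,0,-6]}]'; python3 st.py
```

```text
time: 6.17
position: [0.5181, 0.0961, 0.0604]
tool_rot: [-0.741, 1.448, 0.727]
ft_force: [-5.6, -2.4, 14.8]
grip_width: 0.164
t 6.17 p [0.5181 0.0961 0.0604] jaw 53.9 x [ 0.   -0.01 -1.  ] F [-5.6 -2.4 14.8] T [-0.36  1.1   0.01] g 14.3 q [ 0.36  0.27 -0.67  1.92  0.21  1.02  0.54]
time: 6.33
position: [0.5179, 0.0957, 0.0604]
tool_rot: [-0.573, 1.502, 0.554]
ft_force: [-5.8, -2.8, 15.7]
grip_width: 0.16
t 6.33 p [0.5179 0.0957 0.0604] jaw 41.3 x [-0.001 -0.013 -1.   ] F [-5.8 -2.8 15.7] T [-0.31  1.1   0.03] g 13.9 q [ 0.33  0.27 -0.63  1.92  0.2   1.02  0.33]
```

```bash
python3 -m handwheel '[{"xyz":[0,0.05,-0.2],"angular":[0.5,0,-6]},{"xyz":[0,0.05,-0.2],"angular":[0.3,0,-4]}]'; python3 st.py
python3 -m handwheel '[{"xyz":[0,0.05,-0.2],"angular":[0,0,-5]},{"xyz":[0,0,-0.2],"angular":[0,0,-5]}]'; python3 st.py
```

```text
time: 6.5
position: [0.5177, 0.0956, 0.0603]
tool_rot: [-0.422, 1.534, 0.418]
ft_force: [-6.2, -2.5, 14.7]
grip_width: 0.161
t 6.5 p [0.5177 0.0956 0.0603] jaw 30.7 x [-0.003 -0.003 -1.   ] F [-6.2 -2.5 14.7] T [-0.75  1.2   0.31] g 14.0 q [ 0.31  0.26 -0.61  1.92  0.18  1.02  0.16]
time: 6.67
position: [0.5181, 0.0948, 0.0599]
tool_rot: [-0.284, 1.557, 0.274]
ft_force: [-5.3, -2.3, 13.6]
grip_width: 0.196
t 6.67 p [0.5181 0.0948 0.0599] jaw 20.3 x [-0.003 -0.007 -1.   ] F [-5.3 -2.3 13.6] T [-0.33  1.01  0.54] g 17.1 q [ 0.29  0.26 -0.58  1.92  0.17  1.02 -0.02]
```

```bash
python3 -m handwheel '[{"xyz":[0,0.05,-0.2],"angular":[0,0,5]},{"xyz":[0,0.05,-0.1],"angular":[0,0,5]}]'; python3 st.py
python3 -m handwheel '[{"xyz":[0,0,0],"angular":[0,0,0]},{"xyz":[0,0,0],"angular":[0,0,0]},{"xyz":[0,0,0.1],"angular":[0,0,0]},{"xyz":[0,0,0.1],"angular":[0,0,0]},{"xyz":[0,0,0.1],"angular":[0,0,0]}]' 5.5; python3 st.py
```

```text
time: 6.83
position: [0.5179, 0.095, 0.06]
tool_rot: [-0.425, 1.536, 0.408]
ft_force: [-4.9, -0.4, 8.7]
grip_width: 0.16
t 6.83 p [0.5179 0.095  0.06  ] jaw 30.4 x [-0.002 -0.012 -1.   ] F [-4.9 -0.4  8.7] T [-0.31  0.84  0.07] g 13.9 q [ 0.3   0.26 -0.61  1.92  0.19  1.02  0.15]
time: 7.25
position: [0.5151, 0.0935, 0.0654]
tool_rot: [-0.432, 1.542, 0.409]
ft_force: [0.4, -0.0, -0.2]
grip_width: 0.457
t 7.25 p [0.5151 0.0935 0.0654] jaw 30.7 x [-0.008 -0.018 -1.   ] F [ 0.4 -0.  -0.2] T [ 0.06 -0.12  0.05] g 39.7 q [ 0.31  0.25 -0.61  1.91  0.18  1.04  0.15]
```

Lift and look.

```bash
python3 -m handwheel '[{"xyz":[0.1,0.1,1],"angular":[0,0,0]},{"xyz":[0,0,2],"angular":[0,0,0]},{"xyz":[0,0,3],"angular":[0,0,0]},{"xyz":[0,0,3],"angular":[0.7,0,0]},{"xyz":[0,-2,2],"angular":[0,0,0]}]' 8.7
python3 -m handwheel '[{"xyz":[2,-3,0],"angular":[0,0,-5]},{"xyz":[1.5,-3,0],"angular":[0,0,-5]},{"xyz":[1,-3,0],"angular":[0,0,-5]},{"xyz":[0.5,-3,0],"angular":[0,0,-5]},{"xyz":[0,-2.0,0],"angular":[0,0,0]}]' 8.7
python3 st.py
python3 - <<'E'
from h import *
d=get_image("side");cv2.imwrite("pics/b_side.png",d["pixels"])
d=get_image("top");cv2.imwrite("pics/b_top.png",d["pixels"])
E
```

```text
time: 7.67
position: [0.5112, 0.0801, 0.1756]
tool_rot: [-0.425, 1.546, 0.432]
ft_force: [1.4, 0.4, -0.2]
grip_width: 0.837
time: 8.08
position: [0.568, -0.06, 0.1873]
tool_rot: [-0.147, 1.564, 0.152]
ft_force: [0.1, -0.5, -0.2]
grip_width: 0.998
t 8.08 p [ 0.568  -0.06    0.1873] jaw 10.9 x [ 0.001  0.004 -1.   ] F [ 0.1 -0.5 -0.2] T [-0.06 -0.11  0.03] g 86.8 q [ 0.48  0.21 -0.48  1.69  0.09  1.27  0.18]
```

View pics/b_side.png

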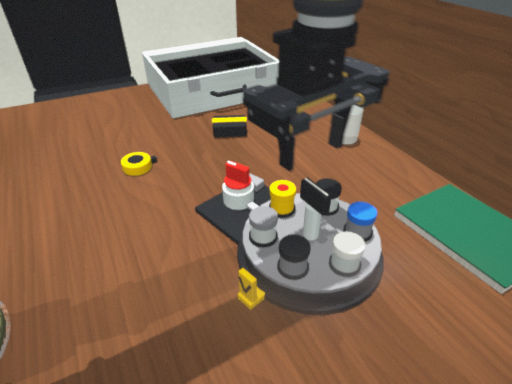

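View pics/b_top.png

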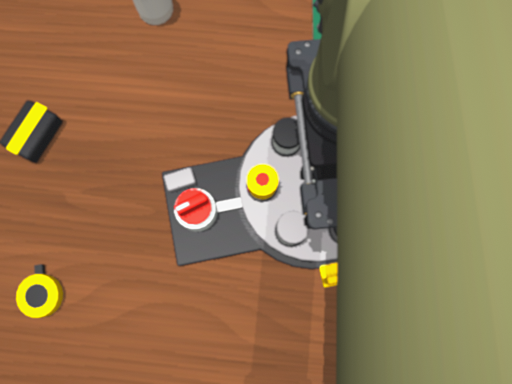

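Run:
```python
from h import *
T=get_image("top");S=get_image("side")
crop(T,165,170,235,230,8,"pics/knobT2.png");crop(S,210,150,280,215,8,"pics/knobS2.png")
```

```text
(no output)
```

View pics/knobT2.png

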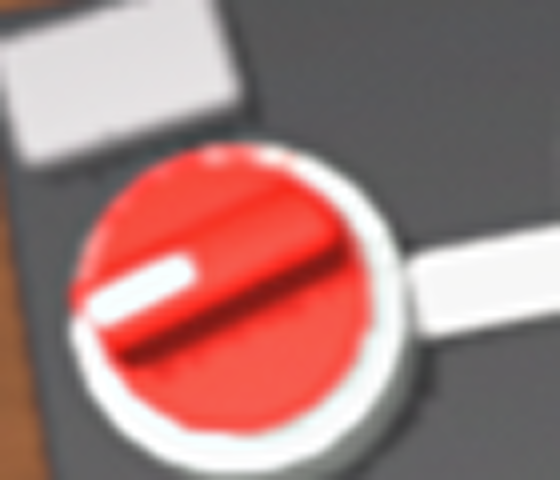

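View pics/knobS2.png

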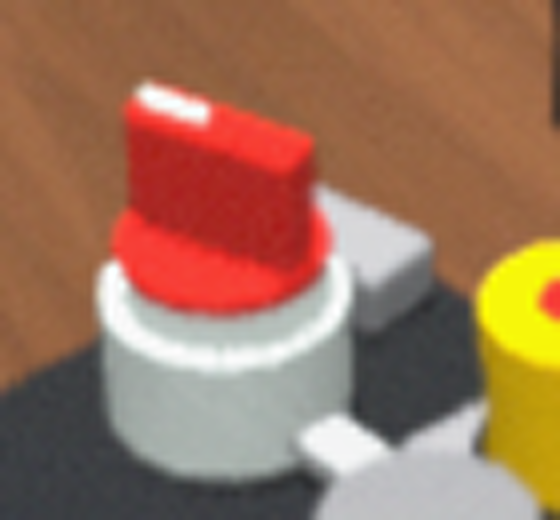

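Run:
```python
from h import *
T=get_image("top");S=get_image("side")
def tri(a,b):
    o1,r1=ray(T,a);o2,r2=ray(S,b)
    A=np.stack([r1,-r2],1);x=np.linalg.lstsq(A,o2-o1,rcond=None)[0]
    return (o1+x[0]*r1+o2+x[1]*r2)/2,np.linalg.norm(o1+x[0]*r1-o2-x[1]*r2)
kt=lambda x,y:(165+x/8-.44,170+y/8-.44)
print("after",tri(kt(140,290),(210+172/8-.44,150+104/8-.44)))
print("before",tri(kt(211,320),(190+168/4-.4,140+100/4-.4)))
for z in(.1,.095):
    a=onz(T,kt(85,305),z);b=onz(T,kt(320,205),z);d=b-a;print(z,(a+b)/2,np.degrees(np.arctan2(d[1],d[0])))
```

```text
after (array([0.5098983 , 0.10721197, 0.09628576]), np.float64(0.00028915256663726))
before (array([0.50521959, 0.09379961, 0.10113096]), np.float64(0.00016862091413112504))
0.1 [0.51643005 0.09669057 0.1       ] -60.99174872700125
0.095 [0.51729163 0.09746363 0.095     ] -60.99174872700133
```

```bash
python3 -m handwheel '[{"xyz":[0.2,-1.3,0],"angular":[0,0,-2.5]},{"xyz":[0,0,-0.5],"angular":[0,0,0]}]'; python3 st.py;  python3 -m handwheel '[{"xyz":[0,0,0],"angular":[0,0,0]}]'; python3 st.py
```

```text
time: 8.55
position: [0.5696, -0.0656, 0.1829]
tool_rot: [-0.119, 1.565, 0.127]
ft_force: [-0.8, -1.1, -0.4]
grip_width: 1.001
t 8.55 p [ 0.5696 -0.0656  0.1829] jaw 9.0 x [ 0.002  0.005 -1.   ] F [-0.8 -1.1 -0.4] T [-0.1  -0.13  0.03] g 87.1 q [ 0.49  0.21 -0.47  1.69  0.1   1.26  0.15]
time: 8.63
position: [0.5692, -0.0646, 0.1819]
tool_rot: [-0.119, 1.566, 0.129]
ft_force: [-0.5, 0.3, -0.8]
grip_width: 1.002
t 8.63 p [ 0.5692 -0.0646  0.1819] jaw 9.0 x [ 0.001  0.006 -1.   ] F [-0.5  0.3 -0.8] T [-0.01 -0.13  0.05] g 87.2 q [ 0.49  0.21 -0.47  1.69  0.09  1.26  0.15]
```

```bash
python3 -m handwheel '[{"xyz":[0.1,-1.0,-1],"angular":[-0.3,0,-0.7]},{"xyz":[0,0,-1.5],"angular":[0,0,0]},{"xyz":[0,0,-1.5],"angular":[0,0,0]}]' 4; python3 st.py;  python3 -m handwheel '[{"xyz":[0,0,-1],"angular":[0,0,0]},{"xyz":[0,0,0],"angular":[0,0,0]}]'; python3 st.py
```

```text
time: 8.88
position: [0.5727, -0.0753, 0.1429]
tool_rot: [-0.116, 1.56, 0.113]
ft_force: [0.1, 0.3, 0.2]
grip_width: 0.854
t 8.88 p [ 0.5727 -0.0753  0.1429] jaw 8.3 x [ 0.008 -0.001 -1.   ] F [0.1 0.3 0.2] T [ 0.01 -0.09 -0.08] g 74.3 q [ 0.49  0.25 -0.46  1.73  0.12  1.18  0.14]
time: 9.05
position: [0.5702, -0.0762, 0.1279]
tool_rot: [-0.114, 1.566, 0.113]
ft_force: [0.1, -0.4, 0.3]
grip_width: 0.707
t 9.05 p [ 0.5702 -0.0762  0.1279] jaw 8.3 x [ 0.002 -0.001 -1.   ] F [ 0.1 -0.4  0.3] T [ 0.02 -0.09  0.09] g 61.5 q [ 0.49  0.26 -0.46  1.75  0.13  1.16  0.13]
```

```bash
python3 -m handwheel '[{"xyz":[0,0.1,-1],"angular":[0,0,0]},{"xyz":[0,0,-0.5],"angular":[0,0,0]},{"xyz":[0,0,0],"angular":[0,0,0]},{"xyz":[0,0,0],"angular":[0,0,0]}]' 0.8 12; python3 st.py;  python3 -m handwheel '[{"xyz":[0,0,0],"angular":[0,0,0]},{"xyz":[0,0,0],"angular":[0,0,0]}]'; python3 st.py
```

```text
time: 9.38
position: [0.57, -0.0754, 0.1109]
tool_rot: [-0.114, 1.567, 0.113]
ft_force: [0.7, 0.3, 0.6]
grip_width: 0.402
t 9.38 p [ 0.57   -0.0754  0.1109] jaw 8.3 x [ 0.    -0.001 -1.   ] F [0.7 0.3 0.6] T [ 0.01 -0.08 -0.02] g 35.0 q [ 0.48  0.28 -0.46  1.76  0.14  1.13  0.12]
time: 9.55
position: [0.5705, -0.0753, 0.1116]
tool_rot: [-0.114, 1.566, 0.112]
ft_force: [0.1, 0.4, -0.6]
grip_width: 0.253
t 9.55 p [ 0.5705 -0.0753  0.1116] jaw 8.3 x [ 0.002 -0.001 -1.   ] F [ 0.1  0.4 -0.6] T [-0.02 -0.07  0.02] g 22.0 q [ 0.48  0.28 -0.46  1.76  0.14  1.13  0.12]
```

```bash
python3 -m handwheel '[{"xyz":[0,0,0],"angular":[0,0,0]},{"xyz":[0,0,0],"angular":[0,0,0]},{"xyz":[0,0,0],"angular":[0,0,0]}]'; python3 st.py
python3 -m handwheel '[{"xyz":[0,0,0],"angular":[0,0,4]},{"xyz":[0,0,0],"angular":[0,0,6]}]'; python3 st.py
```

```text
time: 9.8
position: [0.5689, -0.0757, 0.1119]
tool_rot: [-0.115, 1.57, 0.112]
ft_force: [0.4, -0.0, -2.6]
grip_width: 0.161
t 9.8 p [ 0.5689 -0.0757  0.1119] jaw 8.3 x [-0.002 -0.002 -1.   ] F [ 0.4 -0.  -2.6] T [ 0.03 -0.22  0.08] g 14.0 q [ 0.48  0.28 -0.46  1.76  0.14  1.13  0.12]
time: 9.97
position: [0.569, -0.0757, 0.1119]
tool_rot: [-0.254, 1.557, 0.251]
ft_force: [-0.8, 0.4, -0.9]
grip_width: 0.162
t 9.97 p [ 0.569  -0.0757  0.1119] jaw 18.5 x [-0.001 -0.002 -1.   ] F [-0.8  0.4 -0.9] T [-0.   -0.01  0.15] g 14.1 q [ 0.5   0.28 -0.48  1.76  0.14  1.13  0.3 ]
```

```bash
python3 -m handwheel '[{"xyz":[0,0,0],"angular":[0,0,6]},{"xyz":[0,0,0],"angular":[0,0,6]},{"xyz":[0,0,0],"angular":[0,0,6]},{"xyz":[0,0,0],"angular":[0,0,6]}]'; python3 st.py
python3 -m handwheel '[{"xyz":[0,0,0],"angular":[0,0,6]},{"xyz":[0,0,0],"angular":[0,0,6]},{"xyz":[0,0,0],"angular":[0,0,6]},{"xyz":[0,0,0],"angular":[0,0,6]}]'; python3 st.py
python3 -m handwheel '[{"xyz":[0,0,0],"angular":[0,0,6]},{"xyz":[0,0,0],"angular":[0,0,6]},{"xyz":[0,0,0],"angular":[0,0,6]},{"xyz":[0,0,0],"angular":[0,0,6]}]'; python3 st.py
```

```text
time: 10.3
position: [0.5691, -0.0756, 0.1119]
tool_rot: [-0.597, 1.488, 0.594]
ft_force: [-0.8, 0.1, -3.2]
grip_width: 0.163
t 10.3 p [ 0.5691 -0.0756  0.1119] jaw 43.6 x [ 0.001 -0.002 -1.   ] F [-0.8  0.1 -3.2] T [0.01 0.   0.02] g 14.2 q [ 0.55  0.29 -0.54  1.76  0.16  1.14  0.72]
time: 10.63
position: [0.5692, -0.0754, 0.1119]
tool_rot: [-0.935, 1.36, 0.931]
ft_force: [-0.3, -0.4, -1.2]
grip_width: 0.163
t 10.63 p [ 0.5692 -0.0754  0.1119] jaw 68.8 x [ 0.002 -0.001 -1.   ] F [-0.3 -0.4 -1.2] T [-0.   -0.02 -0.  ] g 14.2 q [ 0.6   0.3  -0.6   1.76  0.18  1.14  1.14]
time: 10.97
position: [0.5693, -0.0752, 0.1119]
tool_rot: [-1.262, 1.173, 1.259]
ft_force: [-0.8, 0.8, -1.6]
grip_width: 0.159
t 10.97 p [ 0.5693 -0.0752  0.1119] jaw 94.1 x [ 0.003  0.    -1.   ] F [-0.8  0.8 -1.6] T [ 0.08  0.02 -0.01] g 13.8 q [ 0.66  0.31 -0.67  1.76  0.21  1.14  1.57]
```

```bash
python3 -m handwheel '[{"xyz":[0,0,0],"angular":[0,0,5]},{"xyz":[0,0,0],"angular":[0,0,4]},{"xyz":[0,0,0],"angular":[0,0,0]},{"xyz":[0,0,0],"angular":[0,0,0]}]'; python3 st.py
python3 - <<'E'
from h import *
for n in("side","top"):
    d=get_image(n);cv2.imwrite(f"pics/c_{n}.png",d["pixels"])
    for b in blobs(d,*RED,8)+blobs(d,*YEL):print(n,b[0],b[1])
E
```

```text
time: 11.3
position: [0.5693, -0.0751, 0.1119]
tool_rot: [-1.383, 1.084, 1.38]
ft_force: [-0.8, -0.4, -0.9]
grip_width: 0.159
t 11.3 p [ 0.5693 -0.0751  0.1119] jaw 103.6 x [ 0.003  0.001 -1.   ] F [-0.8 -0.4 -0.9] T [0.06 0.05 0.  ] g 13.9 q [ 0.68  0.31 -0.7   1.76  0.22  1.14  1.73]
side [236.7 175.9] [224 163  27  26 546]
side [275.8 234.5] [270 231  12   8  76]
side [265.6 254.9] [261 247  10  16  75]
side [228.7 119.3] [212 117  35   6 179]
side [136.2 164. ] [121 152  31  24 508]
side [276.6 244. ] [261 224  30  42 780]
side [249.5 289.3] [238 267  27  42 624]
top [194.1 206.2] [177 190  33  33 777]
top [328.4 232.5] [323 227  12  12 115]
top [ 25.9 127.8] [  6 102  42  53 794]
top [326.3 233.8] [310 217  35  33 687]
top [332.2 274.4] [319 262  30  25 504]
top [ 39.5 295.4] [  16  274   47   44 1236]
```

View pics/c_side.png

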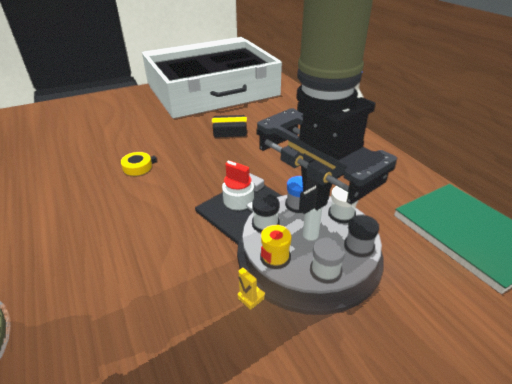

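View pics/c_top.png

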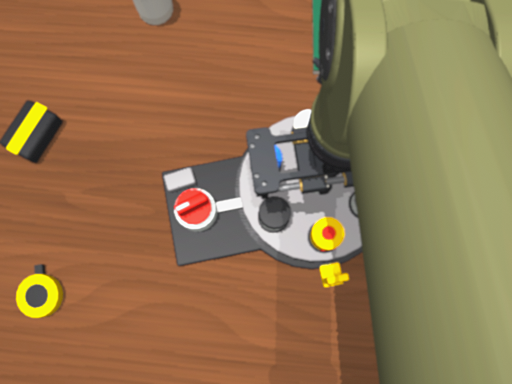

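Run:
```python
from h import *
T=get_image("top");S=get_image("side")
ang=lambda v:np.degrees(np.arctan2(v[1],v[0]))%360
w=np.radians(95.3);Rm=np.array([[np.cos(w),-np.sin(w)],[np.sin(w),np.cos(w)]])
kt=lambda x,y:(165+x/8-.44,170+y/8-.44)
for n,d,b,a,tb,fl in(("T",T,(262.1,178.8),(328.4,232.5),(310+283/10-.45,250+285/10-.45),kt(222,287)),("S",S,(282.4,187),(275.8,234.5),(215+262/8-.44,255+162/8-.44),None)):
    p=onz(d,b,.093)[:2];q=onz(d,a,.093)[:2];C=np.linalg.solve(np.eye(2)-Rm,q-Rm@p)
    t=onz(d,tb,.06)[:2]
    print(n,"p",p,"q",q,"C",C,np.linalg.norm(p-C),"jar",ang(q-C),"tab",t,np.linalg.norm(t-C),ang(t-C))
    for AA in ([.570,-.0748],[.5693,-.0752]): 
        print("   ",AA,ang(q-AA),ang(t-AA))
    if fl: k=onz(d,fl,.068)[:2];print("knob",ang(k-C)+90,ang(k-[.57,-.0748])+90)
crop(T,155,140,265,280,5,"pics/plate.png") if 0 else crop(T,155,140,315,280,4,"pics/plate.png")
# plate edges lines: dark mask
hsv=cv2.cvtColor(T["pixels"],cv2.COLOR_BGR2HSV)
g=cv2.cvtColor(T["pixels"],cv2.COLOR_BGR2GRAY)
seg=cv2.createLineSegmentDetector().detect(g)[0][:,0]
for s in seg:
    L=np.hypot(s[2]-s[0],s[3]-s[1])
    if L>18 and 155<s[0]<300 and 150<s[1]<270:
        a=onz(T,s[:2],.012);b=onz(T,s[2:],.012);print(s.round(1),(ang(b-a)%90).round(2),np.linalg.norm(b-a).round(3))
```

```text
T p [0.55855954 0.00230456] q [ 0.49284622 -0.09361176] C [ 0.56941801 -0.07560332] 0.07866093871750031 jar 193.23452895603126 tab [ 0.43474887 -0.11563748] 0.14049381107986414 196.55605045061742
    [0.57, -0.0748] 193.70259223541632 196.80107012336066
    [0.5693, -0.0752] 193.5402642235741 196.72742333474613
knob 196.99092762509906 197.24221573219683
S p [0.55893238 0.00283439] q [ 0.49276864 -0.09314296] C [ 0.56959346 -0.07530929] 0.07886756250121019 jar 193.06885430769566 tab [ 0.43443275 -0.11681489] 0.14139000456056028 197.07084967383216
    [0.57, -0.0748] 193.3605801107604 197.21920975313114
    [0.5693, -0.0752] 193.19481580891434 197.14822947894277
[216.9 212.  242.1 206.6] 17.71 0.039
[239.3 196.6 215.3 201.3] 16.77 0.038
[173.2 218.  188.7 229.8] 58.56 0.03
[177.5 210.9 206.3 199.8] 26.98 0.047
[187.5 167.6 162.1 175.3] 22.86 0.041
[168.8 190.  192.9 182.3] 23.42 0.039
[258.8 236.  276.3 249.8] 56.96 0.034
[254.4 197.7 247.6 153.4] 13.96 0.072
[275.8 250.3 306.9 260.5] 77.14 0.049
[296.4 165.9 292.4 143. ] 13.95 0.038
[245.3 151.8 237.4 179. ] 80.06 0.046
[244.5 214.3 257.4 234.1] 38.28 0.036
[196.3 186.2 176.7 192.7] 24.23 0.032
[207.8 203.7 185.3 215. ] 32.62 0.038
[260.8 250.3 179.3 266.6] 16.76 0.125
[178.2 263.6 259.5 247.3] 16.78 0.125
[289.4 266.8 260.6 252. ] 68.21 0.049
[279.4 178.1 315.7 173.7] 12.53 0.057
[259.1 246.  274.7 256.5] 61.34 0.028
[187.1 165.5 230.7 157.4] 16.25 0.069
[160.7 171.1 183.1 165.5] 19.94 0.036
[175.9 265.6 169.6 230.6] 17.4 0.054
[169.5 228.1 160.2 173.2] 17.02 0.088
[240.7 220.6 256.3 243.5] 39.53 0.042
[173.9 238.2 177.9 260.7] 17.22 0.035
[295.6 264.4 315.5 266.5] 89.36 0.03
```

View pics/plate.png

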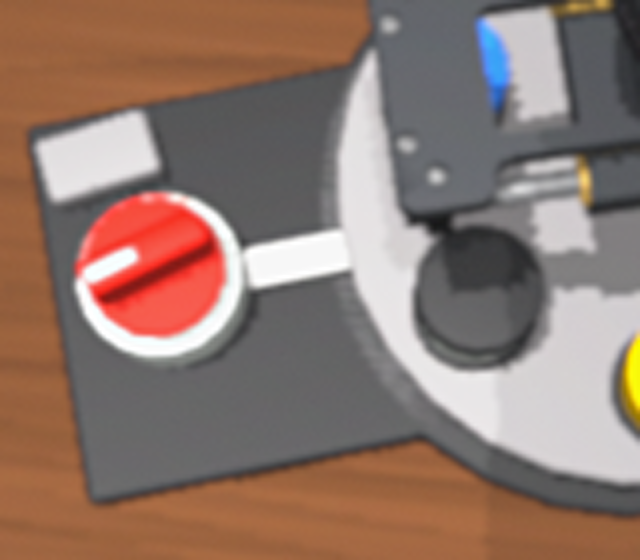

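```bash
python3 -m handwheel '[{"xyz":[0,0,0],"angular":[0,0,2]},{"xyz":[0,0,0],"angular":[0,0,1.5]},{"xyz":[0,0,0],"angular":[0,0,0]},{"xyz":[0,0,0],"angular":[0,0,0]}]'; python3 st.py
cat > m.py <<'E'
from h import *
for n in("side","top"):
    d=get_image(n)
    for b in blobs(d,*RED,8):
        if b[1][2]<14 and b[1][3]<14:
            q=onz(d,b[0],.093)[:2];v=q-[.5695,-.0754];print(n,b[0],np.linalg.norm(v).round(4),(np.degrees(np.arctan2(v[1],v[0]))%360).round(2))
    cv2.imwrite(f"pics/d_{n}.png",d["pixels"])
E
python3 m.py
```

```text
time: 11.83
position: [0.5693, -0.0751, 0.1119]
tool_rot: [-1.428, 1.05, 1.424]
ft_force: [0.1, 0.4, -1.0]
grip_width: 0.159
t 11.83 p [ 0.5693 -0.0751  0.1119] jaw 107.2 x [ 0.003  0.001 -1.   ] F [ 0.1  0.4 -1. ] T [0.03 0.07 0.01] g 13.8 q [ 0.69  0.32 -0.7   1.76  0.22  1.14  1.79]
side [278.3 236.4] 0.0788 196.85
top [331.8 231.8] 0.0786 196.8
```

View pics/d_side.png

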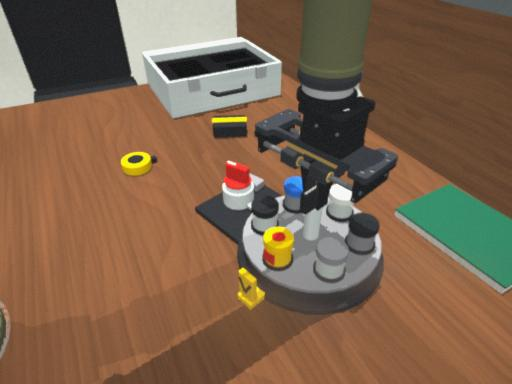

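```bash
python3 -m handwheel '[{"xyz":[0,0,0],"angular":[0,0,0]},{"xyz":[0,0,0],"angular":[0,0,0]},{"xyz":[0,0,0],"angular":[0,0,0]}]'; python3 st.py; python3 m.py
```

```text
time: 12.18
position: [0.5693, -0.0751, 0.1119]
tool_rot: [-1.427, 1.05, 1.423]
ft_force: [-0.6, 0.1, -1.6]
grip_width: 0.162
t 12.18 p [ 0.5693 -0.0751  0.1119] jaw 107.1 x [ 0.003  0.001 -1.   ] F [-0.6  0.1 -1.6] T [0.06 0.08 0.05] g 14.1 q [ 0.69  0.32 -0.7   1.76  0.22  1.14  1.78]
side [278.2 236.3] 0.0788 196.67
top [331.8 231.8] 0.0786 196.8
```

The picture shows the yellow canister (dot at 278,236) behind the yellow tab (248,285). The gripper is on the handle, and the knob is still down and turned (237,176).

```bash
python3 -c "
from bench import *
print(close_job())"
```

```text
the job is handed in; nothing more can be done
None
```

I released the brake, turned the carousel until the yellow canister stood behind the front tab, and handed the job in at about 12 s with the gripper still holding the handle.

- **Knob:** I pushed it down to its stop (peak about 20 N) and turned it clockwise until it hit its stop. After I let go, the pictures showed it about 5 mm down and turned about 72–78° (1.25–1.36 rad, so at its stop). The fingers slipped a little on the bar at that stop, and I eased back before opening them.
- **Carousel:** I gripped the handle and turned it about 99° counter-clockwise. The yellow canister ended at 196.7–196.8° seen from above. My estimates of the front direction ranged from 196.6° to 197.2°, and I aimed for 196.9°. The canister is therefore within about half a degree of straight behind the tab.
- **Last check:** Everything was holding still with low forces (under 2 N). Nothing else had visibly moved in the pictures, although in the final views the arm hides part of the table. No check failed.

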